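# Lock the light unit's service hatch

### The arm

A 6-joint arm with a two-finger parallel gripper is mounted at the origin on the work surface. World frame = base frame: x ahead of the robot, y to its left, z up, the work surface at z = 0. Lengths are in m, angles in rad, forces in N, time in s.
With the tool pointing down it reaches from about 0.275 to 0.85 m from the base axis. Payload 19 kg.
Tool frame: the origin (TCP) lies midway between the tips of the shut fingers; the grasp point (between the pads) lies 19 mm behind it; z points along the fingers, y is the line along which they close (so a half turn about z gives the same grasp; the last joint's range is limited). The gripper opens to 85 mm and grips with 20 to 120 N. Pads are 22 mm wide; open, the fingers measure 114 mm over their backs; the gripper's body (76 mm by 85 mm) begins 54 mm behind the grasp point. The pads swing forward as they close: fully open they stand 13 mm farther back than shut.
Start: joints at [0.998, 0.15, 1.437, -0, 1.554, -0.134], TCP at [0.244, 0.52, 0.231] pointing down, gripper open.
Joint ranges: [-2.8, 2.8], [-0.68, 2.1], [0.12, 2.68], [-1.39, 4.53], [0.16, 2.79], [-2.81, 2.81]. Speed limits (rad/s): [1.89, 1.89, 2.22, 3.01, 3.01, 3.01].

### API

Orientations are given as a unit quaternion [x, y, z, w].
In Python, from station import r, cams gives the robot as it stands. The module is installed in compiled form; this text tells all that it offers.
- The arm moves only by the tool servo_tool, never from a script. Its argument "commands" is a list of rows, each a list of 7 numbers: the shift along the tool's x, y, z in mm, then the turn, a rotation vector about the tool's x, y, z in degrees, then the closure, from 0 (fully open) to 1 (shut). In form: [[tx, ty, tz, ax, ay, az, hand], ...]. A call has 1 to 12 rows; each row shifts and turns the commanded pose from where the row before left it, along the tool's axes as they then stand; what a row does not reach is not made up. A row lasts 1/8 s, in which the tool goes at most 62.5 mm and 10.7 degrees, less where a joint would pass 70% of its speed; a pose out of reach is approached as far as the arm can. A call with a gripper value outside its range is refused whole. The fingers move at their own pace and stop on an object; the grip force is fixed at half the most. Time passes only in rows, so rows that do not move let the fingers close. It gives the time, the measured TCP pose, the force, the opening and the grip force at its end, in the units of the state.
- r.state(): the state, without advancing time (a new reading comes with each control period).
- cams.snapshot(name): name is "scene" or "top" or "wrist"; returns (picture, depth): 384x512x3 uint8, blue, green, red; 384x512 float32, m along the optical axis (not along the pixel's ray), 0 where there is no reading.
- cams.get_calibration(name): a dict with "fovy" (degrees; the focal length in pixels is half the picture's height over the tangent of half this angle, whatever the lens; pixels are square), "cx", "cy" (the principal point, pixels), "view" (4x4, takes a point from world to camera coordinates). Camera axes: x right, y down, z forward; pixel columns grow to the right and rows downward; lengths in m; the calibration is good to about 2 mm. A picture is of the moment at which its call begins: read the wrist's pose just before it. get_calibration takes no time and is no camera call; for the wrist camera it gives the pose at the moment of the call.
- r.job_done(): hands the job in; it is judged then, once.
The state is a dict: "time_s": time; "joint_pos": joint angles; "joint_vel": joint speeds; "joint_torque": joint torques, N m; "tool_pos": TCP position; "eef_rot": TCP orientation; "contact_force": force on the tool from outside, world axes, zero at the start; "wrist_torque": the same for the moment, N m; "width": finger opening in m; "grip_force": force on a finger pad.
Only numpy, scipy, OpenCV 4.12 (cv2) and the standard library are available. Lean on these libraries where they do the work, as an engineer would, in place of code of your own. Each camera call takes 0.05 s, during which the arm holds its last target. There are 200 camera calls.

### The job

The filter in the light unit has been changed: with a fingertip, push the blue hatch down until it lies fully shut, then set a fingertip in the slot of its round quarter-turn fastener and turn it clockwise all the way, until the orange mark points at the green dot and the hatch is locked. Only push and turn: do not lift the hatch any further open, and leave the other things on the unit and the bench where they are.

Things in the scene. Friction and masses are not known exactly. Their poses are not given: they have to be found in the camera images.
- light_unit: ivory and blue bench box, 280 (its x) x 420 (its y) x 100 mm high, heavy, fixed. Origin at the centre of its underside, z up, front (-x) towards the robot. Left of centre its flat top has a service bay under the blue hatch, whose centre when shut is at (0.004, 0.060, 0.106) m in this frame. Other things lie on the right of its top, in front of it and beside it.
- hatch (a joint): opening angle of the blue hatch (rad): 0 = shut, grows as the free edge lifts (starts ajar). Plate 202 (x) x 240 (y) x 6 mm, hinged on its far (+x) edge: hinge line along the unit's y at x 0.105, z 0.106 m in the unit's frame, free edge 205 mm nearer the robot. Stiff hinge: it stays where left; some 2 to 4 N down on the free edge shuts it. Shut, its top is 109 mm above the bench.
- hatch_press (a point): a bare spot on the hatch's top face, good for pushing it shut: 12 mm in from the free edge and 85 mm left (unit's +y) of the fastener's axis. It moves with the hatch; its z axis is the hatch's outward normal.
- fastener (a joint): angle of the quarter-turn fastener (rad): 0 = open, 1.571 = locked, at a hard stop. Grows clockwise seen from above; stays where left; 0.2 N m turns it (7 N at slot_end). A cam tongue under the hatch turns with it and swings under the bay's front edge; turned before the hatch is fully shut, it strikes that edge or lies on top of it.
- slot_centre (a point): fastener's round metal head (diameter 92 mm), on its axis at the slot's floor; on the hatch's centre line, 60 mm from its free edge. The slot, 38 mm wide, 16 mm deep, crosses the head, open at both ends; ears beside it rise 16 mm above this point. The frame turns with the head: y along the slot (parallel to the hinge at joint 0), z along the axis. Hatch shut: 115 mm above the bench.
- slot_end (a point): point on the slot's floor 28 mm from the axis, by the orange mark: a good place for the fingertip. At joint 0 it lies right (unit's -y) of the axis, at the red dot on the hatch; clockwise it swings 90 degrees towards the robot, to the unit's -x side of the axis, at the green dot: locked.
- well_plate: clear 24-well plate, 128 x 86 x 14 mm, loose, lying on the light unit's deck right of the hatch. Origin at the centre of its underside. Leave it where it is
- filter_cassette: square black filter cassette with an orange window, 56 x 56 x 10 mm, loose, on the deck right of the hatch. Origin at the centre of its underside. Leave it where it is
- screwdriver: screwdriver, 170 mm long, loose, on the bench in front of the unit (between it and the robot). Origin at the centre of its underside. Leave it where it is
- sample_bottle: clear bottle with blue cap, diameter 60, height 130 mm, loose, on the bench left of the unit. Origin at the centre of its underside. Leave it where it is
- petri_dish: glass dish, diameter 90, height 15 mm, loose, on the bench left of the unit. Origin at the centre of its underside. Leave it where it is
- sample_tube: tube with orange cap, diameter 38 (foot), height 64 mm, loose, standing on the bench right of the unit. Origin at the centre of its underside. Leave it where it is
- mouse: grey computer mouse, 108 x 60 x 32 mm, loose, on the bench right of the unit. Origin at the centre of its underside. Leave it where it is

How it is judged:
On the way, in this order (a step that is already met when the one before it is completed fails the run):
1. the hatch is pushed fully shut, with the fastener still open (value of joint hatch below 0.02 rad and value of joint fastener below 0.7 rad), for 0.2 s.
2. the fastener is turned to its locked position with the hatch shut (value of joint fastener above 1.45 rad and value of joint hatch below 0.03 rad), for 0.2 s.
At the end, for the whole second after the job is handed in: The hatch is shut (within 0.03 rad, 6 mm at its free edge) and still, the fastener stands at its locked position (at least 1.45 of 1.571 rad) and is still, and every other thing is within 30 mm of where it stood (all of step 2 and velocity of joint hatch between -0.05 and 0.05 rad/s and velocity of joint fastener between -0.05 and 0.05 rad/s and not (distance of any of well_plate, filter_cassette, screwdriver, sample_bottle, petri_dish, sample_tube, mouse from where it was at the start of the episode above 0.03 m)); the robot touches nothing.
It fails at once if another thing on the unit or the bench is moved by more than 30 mm (distance of any of well_plate, filter_cassette, screwdriver, sample_bottle, petri_dish, sample_tube, mouse from where it was at the start of the episode above 0.03 m).
It fails at once if the hatch is lifted farther open instead of pushed shut (value of joint hatch above 0.6 rad).
It fails at once if the hatch is lifted again once it is locked, or the fastener is forced with the hatch ajar (value of joint fastener above 0.9 rad and value of joint hatch above 0.05 rad).
It also fails if it takes over 38 s, if anything falls off the work surface, if the arm or the gripper's body presses on something with over 40 N, if the wrist force passes 120 N, or if a joint passes its speed limit or range.

## Working session

There is one attempt and no reset: what is moved stays moved. The work goes in short steps, Python scripts to look and compute and a tool call to move; the robot and the scene stay as the last step left them, time stands still between calls to the robot, and variables do not carry over. Pictures are saved under pics/ and viewed, at most 10 in all, crops included, and the job is handed in when it is done.

Besides the shell and the picture viewer there is one more tool, called after ">>>" in YAML: its name, and indented under it one key for each argument. servo_tool: Moves the arm, as the interface text tells. Its arguments: {"type":"object","properties":{"commands":{"type":"array","items":{"type":"array","items":{"type":"number"}}}},"required":["commands"]}

```bash
mkdir -p pics
cat > h.py <<'E'
import numpy as np, cv2
from station import r, cams
from scipy.spatial.transform import Rotation as R
def snap(n,f):
    c=cams.get_calibration(n); p,d=cams.snapshot(n); cv2.imwrite(f'pics/{f}.png',p); np.savez(f'pics/{f}.npz',d=d,v=c['view'],k=[c['fovy'],c['cx'],c['cy']]); return p,d
def w(f,u,v,z=None):
    a=np.load(f'pics/{f}.npz'); fo,cx,cy=a['k']; F=192/np.tan(np.radians(fo/2)); T=np.linalg.inv(a['v'])
    ray=np.array([(u-cx)/F,(v-cy)/F,1])
    if z is None: s=np.median([x for x in a['d'][v-1:v+2,u-1:u+2].ravel() if x>0] or [0])
    else: s=(z-T[2,3])/(T[:3,:3]@ray)[2]
    return T[:3,:3]@(ray*s)+T[:3,3]
E
python3 - <<'E'
from h import *
for n in('top','scene'): snap(n,n+'1')
a=cv2.imread('pics/top1.png'); cv2.imwrite('pics/topb.png',cv2.resize(a,(768,576),interpolation=cv2.INTER_CUBIC))
s=r.state();print(s); print(R.from_quat(s['eef_rot']).as_matrix().round(3))
E
```

```text
{'time_s': 0.1, 'joint_pos': array([ 9.97997901e-01,  1.50920549e-01,  1.43792967e+00,  8.42146023e-06,
        1.55380155e+00, -1.33994524e-01]), 'joint_vel': array([ 8.12453547e-04, -1.48977591e-03, -1.76757460e-03, -9.00319179e-06,
        1.62523302e-03, -2.75404699e-04]), 'joint_torque': array([ 4.61906777e-03, -7.14380193e+01, -5.71802115e+01, -2.08621150e-04,
        7.08430511e-03,  1.31223646e-04]), 'tool_pos': array([0.24418929, 0.52033889, 0.2307632 ]), 'eef_rot': array([ 2.17645991e-01,  9.76027634e-01, -4.95372429e-04, -1.87221528e-04]), 'contact_force': array([ 0.23763162, -0.14620969, -0.58927623]), 'wrist_torque': array([-0.00358994,  0.00503507,  0.02913083]), 'grip_force': 0.0, 'width': 0.08533287680653173}
[[-0.905  0.425 -0.001]
 [ 0.425  0.905 -0.001]
 [ 0.    -0.001 -1.   ]]
```

View pics/topb.png

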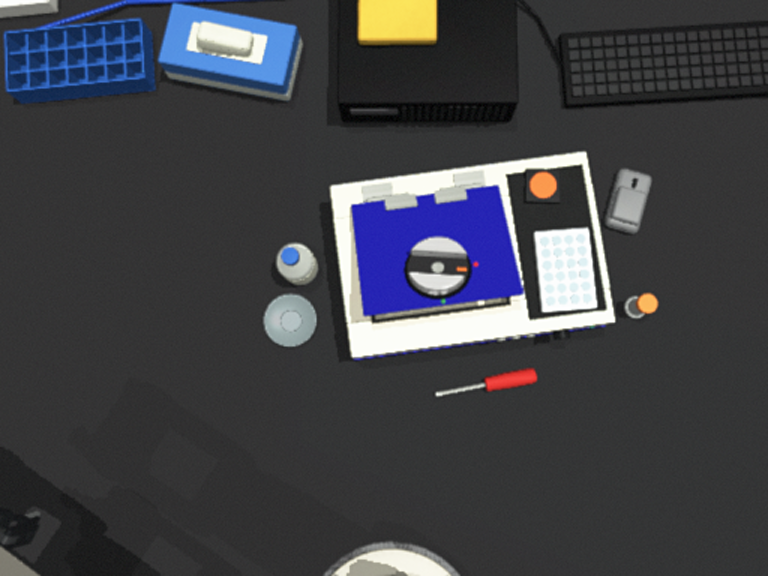

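View pics/scene1.png

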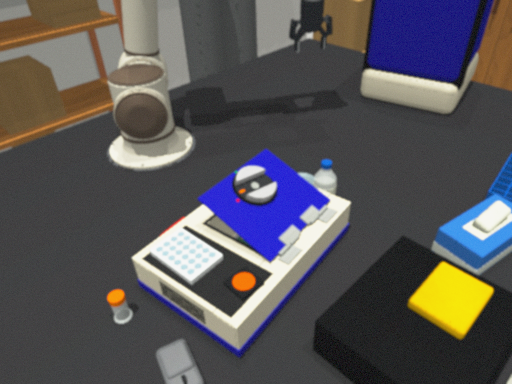

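The top picture (enlarged 1.5x) shows the unit's deck corners at about (331,185), (586,153), (614,322) and (352,356). The hatch is ajar with its corners at (351,205), (501,187), (522,293) and (365,313), and the head is at (438,267).

```bash
cat > g.py <<'E'
from h import *
C=[(331,185),(586,153),(614,322),(352,356)]
P=np.array([w('top1',u/1.5,v/1.5,.1) for u,v in C]); fl,fr,nr,nl=P
print(P.round(4), [np.linalg.norm(P[i]-P[i-1]).round(3) for i in range(4)])
c=P.mean(0); ax=(fl+fr-nl-nr); yaw=np.arctan2(ax[1],ax[0]); ay=(fl+nl-fr-nr); yaw2=np.arctan2(-ay[0],ay[1])
print('c',c,'yaw',np.degrees([yaw,yaw2]))
yaw=(yaw+2*yaw2)/3
M=R.from_euler('z',yaw).as_matrix(); c[2]=0
U=lambda p:M@np.array(p)+c
if __name__=='__main__':
    # hatch: points in unit frame
    for u,v in [(250,150),(245,180),(260,195),(320,190),(340,185),(330,140),(291,178),(220,235)]:
        p=w('top1',u,v); q=M.T@(p-c); print((u,v),p.round(4),q.round(4),'ang',np.round(np.arctan2(q[2]-.109,.105-q[0]),3))
    for a in (0,.2,.3,.4):
        h=lambda d,y,n:U([.105-d*np.cos(a)+n*np.sin(a)*-1*-1*0-n*np.sin(a)*0+ -n*np.sin(a)*-1*-1, y, .106+d*np.sin(a)+n*np.cos(a)])
        print(a,'press',h(.193,.145,.003).round(4),'slotc',h(.145,.06,.009).round(4),'slotend0',h(.145,.032,.009).round(4))
    print('locked end',U([-.068,.06,.115]).round(4), 'yaw',np.degrees(yaw))
E
python3 g.py
```

```text
[[ 0.7256  0.0978  0.1   ]
 [ 0.7779 -0.3163  0.1   ]
 [ 0.5027 -0.3518  0.1   ]
 [ 0.4491  0.0615  0.1   ]] [np.float64(0.279), np.float64(0.417), np.float64(0.277), np.float64(0.417)]
c [ 0.61381041 -0.12721069  0.1       ] yaw [7.42469036 7.29816605]
(250, 150) [0.6536 0.025  0.1265] [0.059  0.1459 0.1265] ang 0.363
(245, 180) [0.5775 0.035  0.1565] [-0.0153  0.1655  0.1565] ang 0.376
(260, 195) [5.411e-01 4.000e-04 1.718e-01] [-0.0558  0.1358  0.1718] ang 0.372
(320, 190) [ 0.5519 -0.1338  0.1749] [-0.0622  0.0014  0.1749] ang 0.375
(340, 185) [ 0.5632 -0.1787  0.1744] [-0.0568 -0.0446  0.1744] ang 0.384
(330, 140) [ 0.6764 -0.1634  0.1306] [ 0.0575 -0.0439  0.1306] ang 0.427
(291, 178) [ 0.5802 -0.0695  0.1682] [-0.026   0.0616  0.1682] ang 0.424
(220, 235) [ 0.4587  0.1063 -0.001 ] [-0.124   0.2514 -0.001 ] ang -0.448
0 press [0.508  0.0054 0.109 ] slotc [ 0.5665 -0.0728  0.115 ] slotend0 [ 0.57   -0.1006  0.115 ]
0.2 press [0.5112 0.0058 0.1473] slotc [ 0.5676 -0.0727  0.1436] slotend0 [ 0.5711 -0.1004  0.1436]
0.3 press [0.5157 0.0063 0.1659] slotc [ 0.5703 -0.0723  0.1574] slotend0 [ 0.5738 -0.1001  0.1574]
0.4 press [0.522  0.0072 0.1839] slotc [ 0.5743 -0.0718  0.1708] slotend0 [ 0.5779 -0.0996  0.1708]
locked end [ 0.5387 -0.0764  0.115 ] yaw 7.340340820620077
```

>>> servo_tool:
  commands:
    - [-39, -29, 0, 0, 0, 0, 1]
    - [-39, -29, 0, 0, 0, 0, 1]
    - [-39, -29, 0, 0, 0, 0, 1]
    - [-39, -29, 0, 0, 0, 0, 1]
    - [-39, -29, 0, 0, 0, 0, 1]
    - [-39, -29, 0, 0, 0, 0, 1]
    - [-39, -29, 0, 0, 0, 0, 1]
    - [-39, -29, 0, 0, 0, 0, 1]
    - [-39, -29, 0, 0, 0, 0, 1]
    - [-39, -29, 0, 0, 0, 0, 1]
    - [-39, -29, 0, 0, 0, 0, 1]
    - [-39, -29, 0, 0, 0, 0, 1]

```text
time_s: 1.6
tool_pos: [0.5205, 0.0051, 0.2311]
eef_rot: [0.218, 0.976, -0.0, -0.0]
contact_force: [0.2, 0.3, -0.3]
width: 0.0001
grip_force: 0.0
```

>>> servo_tool:
  commands:
    - [0, 0, 10, 0, 0, -8.1, 1]
    - [0, 0, 10, 0, 0, -8.1, 1]
    - [0, 0, 10, 0, 0, -8.1, 1]
    - [0, 0, 10, 0, 0, -8.1, 1]
    - [1, 0, 8, 0, 0, 0, 1]
    - [2, 0, 8, 0, 0, 0, 1]
    - [2, 0, 8, 0, 0, 0, 1]
    - [2, 0, 8, 0, 0, 0, 1]
    - [2, 0, 8, 0, 0, 0, 1]
    - [1, 0, 8, 0, 0, 0, 1]
    - [1, 0, 8, 0, 0, 0, 1]

```text
time_s: 2.98
tool_pos: [0.5091, 0.0052, 0.1347]
eef_rot: [-0.063, 0.998, -0.0, -0.0]
contact_force: [-1.6, -1.0, 2.0]
width: -0.0003
grip_force: 1.1
```

>>> servo_tool:
  commands:
    - [1, 0, 8, 0, 0, 0, 1]
    - [0, 0, 6, 0, 0, 0, 1]
    - [0, 0, 4, 0, 0, 0, 1]
    - [0, 0, 2, 0, 0, 0, 1]

```text
time_s: 3.48
tool_pos: [0.5082, 0.0051, 0.1151]
eef_rot: [-0.063, 0.998, -0.0, -0.0]
contact_force: [-1.2, -0.3, 1.7]
width: 0.0001
grip_force: 0.9
```

>>> servo_tool:
  commands:
    - [0, 0, 2, 0, 0, 0, 1]
    - [0, 0, 2, 0, 0, 0, 1]
    - [0, 0, 1.5, 0, 0, 0, 1]
    - [0, 0, 0, 0, 0, 0, 1]

```text
time_s: 3.98
tool_pos: [0.5082, 0.0051, 0.1097]
eef_rot: [-0.063, 0.998, -0.0, 0.0]
contact_force: [0.1, 0.1, 0.9]
width: 0.0001
grip_force: 0.0
```

>>> servo_tool:
  commands:
    - [0, 0, 1, 0, 0, 0, 1]
    - [0, 0, 0.5, 0, 0, 0, 1]
    - [0, 0, 0, 0, 0, 0, 1]

```text
time_s: 4.35
tool_pos: [0.5083, 0.0051, 0.109]
eef_rot: [-0.063, 0.998, -0.0, 0.0]
contact_force: [-4.4, 0.7, 9.4]
width: -0.0002
grip_force: 5.3
```

>>> servo_tool:
  commands:
    - [0, 0, 0.5, 0, 0, 0, 1]
    - [0, 0, 0, 0, 0, 0, 1]
    - [0, 0, -15, 0, 0, 0, 1]
    - [0, 0, -25, 0, 0, 0, 1]
    - [0, 0, -30, 0, 0, 0, 1]
    - [0, 0, -30, 0, 0, 0, 1]
    - [0, 0, 0, 0, 0, 0, 1]

```text
time_s: 5.22
tool_pos: [0.5091, 0.005, 0.2105]
eef_rot: [-0.063, 0.998, -0.0, 0.002]
contact_force: [0.2, -0.8, 0.7]
width: 0.0001
grip_force: 0.0
```

Run:
```python
from h import *
for n in('top','wrist'): snap(n,n+'2')
a=cv2.imread('pics/top2.png')[110:250,210:420]; b=cv2.imread('pics/wrist2.png')
a=cv2.resize(a,(570,380),interpolation=cv2.INTER_CUBIC); cv2.imwrite('pics/t2.png',cv2.resize(a,(780,520)))
cv2.imwrite('pics/w2.png',b)
print(r.state()['tool_pos'])
```

```text
[0.50817096 0.00514233 0.20782901]
```

View pics/t2.png

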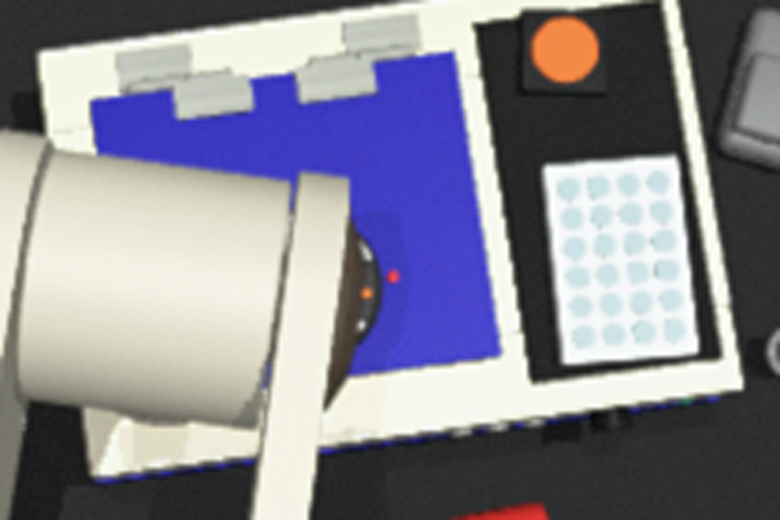

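View pics/w2.png

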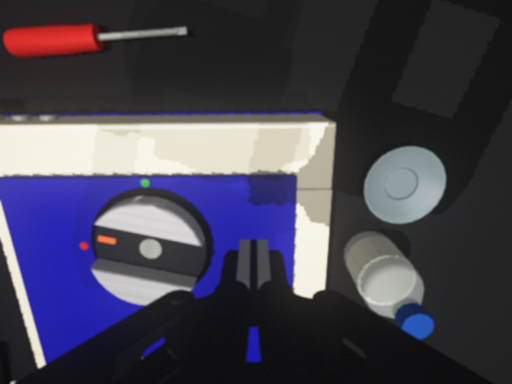

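The wrist picture shows the hatch shut, with the axis at (151,248), the orange mark at (107,240), red dot at (84,246) and green dot at (145,183). The slot is already turned slightly from the red dot towards the green one.

Run:
```python
from g import *
p=r.state()['tool_pos']; T=R.from_quat(r.state()['eef_rot']).as_matrix()
W={}
for n,u,v,z in [('axis',151,248,.117),('mark',107,240,.115),('red',84,246,.109),('green',145,183,.109)]:
    q=w('wrist2',u,v,z); W[n]=q; print(n,q.round(4),w('wrist2',u,v).round(4),'unit',(M.T@(q-c)).round(4))
d=M.T@(W['mark']-W['axis']); th=np.arctan2(-d[0],-d[1]); print('th',th)
for C0 in (W['axis'],U([-.04,.06,.115])):
    e=C0+M@np.array([-.028*np.sin(th),-.028*np.cos(th),0]); e[2]=.115
    print('end',e.round(4),'tool mm',(T.T@(e-p)*1000).round(1))
```

```text
[[ 0.7256  0.0978  0.1   ]
 [ 0.7779 -0.3163  0.1   ]
 [ 0.5027 -0.3518  0.1   ]
 [ 0.4491  0.0615  0.1   ]] [np.float64(0.279), np.float64(0.417), np.float64(0.277), np.float64(0.417)]
c [ 0.61381041 -0.12721069  0.1       ] yaw [7.42469036 7.29816605]
axis [ 0.5652 -0.0719  0.117 ] [ 0.5661 -0.0723  0.1155] unit [-0.0411  0.0611  0.117 ]
mark [ 0.5636 -0.1084  0.115 ] [ 0.5635 -0.1083  0.1152] unit [-0.0474  0.0251  0.115 ]
red [ 0.5752 -0.1304  0.109 ] [ 0.5748 -0.1301  0.1096] unit [-0.0387  0.0018  0.109 ]
green [ 0.5127 -0.0803  0.109 ] [ 0.5124 -0.0801  0.1098] unit [-0.0943  0.0594  0.109 ]
th 0.17340029481798677
end [ 0.564  -0.0999  0.115 ] tool mm [ -42.  -111.2   92.9]
end [ 0.5652 -0.1008  0.115 ] tool mm [ -43.2 -112.3   92.9]
```

>>> servo_tool:
  commands:
    - [-10.6, -27.9, 0, 0, 0, 0, 1]
    - [-10.6, -27.9, 0, 0, 0, 0, 1]
    - [-10.6, -27.9, 0, 0, 0, 0, 1]
    - [-10.6, -27.9, 0, 0, 0, 0, 1]
    - [0, 0, 25, 0, 0, 5, 1]
    - [0, 0, 25, 0, 0, 5, 1]
    - [0, 0, 15, 0, 0, 0, 1]
    - [0, 0, 0, 0, 0, 0, 1]

```text
time_s: 6.32
tool_pos: [0.5638, -0.1, 0.1417]
eef_rot: [0.023, 1.0, 0.0, -0.001]
contact_force: [0.1, -0.6, 0.6]
width: -0.0
grip_force: 0.0
```

Run:
```python
from h import *
snap('wrist','wrist3'); print(r.state()['tool_pos'],r.state()['joint_pos'])
```

```text
[ 0.56431015 -0.10014604  0.14281396] [-3.09987023e-01  1.92057122e-01  1.56987534e+00 -1.01437737e-04
  1.38019761e+00 -1.83476179e+00]
```

View pics/wrist3.png

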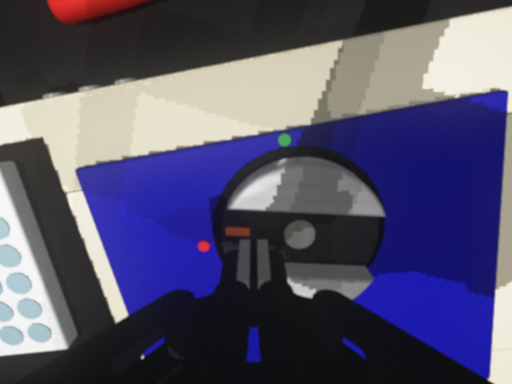

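The tip stands over the slot by the orange mark, lined up with the slot's direction. I descend now.

>>> servo_tool:
  commands:
    - [0, 0, 8, 0, 0, 0, 1]
    - [0, 0, 6, 0, 0, 0, 1]
    - [0, 0, 5, 0, 0, 0, 1]
    - [0, 0, 4, 0, 0, 0, 1]
    - [0, 0, 0, 0, 0, 0, 1]

```text
time_s: 7.0
tool_pos: [0.5642, -0.1002, 0.1195]
eef_rot: [0.024, 1.0, 0.0, -0.0]
contact_force: [-0.1, -0.5, 0.1]
width: -0.0005
grip_force: 0.0
```

>>> servo_tool:
  commands:
    - [3, 0, 0, 0, 0, 0, 1]
    - [3, 0, 0, 0, 0, 0, 1]
    - [2, 0, 0, 0, 0, 0, 1]
    - [2.9, 1, 0, 0, 0, 6, 1]
    - [2.9, 1, 0, 0, 0, 6, 1]
    - [0, 0, 0, 0, 0, 0, 1]

```text
time_s: 7.75
tool_pos: [0.551, -0.0975, 0.1201]
eef_rot: [0.129, 0.992, -0.0, 0.001]
contact_force: [3.6, -1.5, -1.7]
width: -0.0002
grip_force: 1.9
```

>>> servo_tool:
  commands:
    - [3.2, 1, 0, 0, 0, 6, 1]
    - [3.2, 1, 0, 0, 0, 6, 1]
    - [2.9, 1, 0, 0, 0, 6, 1]
    - [2.9, 1, 0, 0, 0, 6, 1]
    - [2.9, 1, 0, 0, 0, 6, 1]
    - [0, 0, 0, 0, 0, 0, 1]

```text
time_s: 8.5
tool_pos: [0.5406, -0.0865, 0.1202]
eef_rot: [0.381, 0.925, 0.0, 0.001]
contact_force: [10.4, -2.6, -4.7]
width: 0.0003
grip_force: 4.4
```

```bash
cat > k.py <<'E'
from g import *
s=r.state();q=M.T@(s['tool_pos']-c)-[-.0405,.0605,0]
T=M.T@R.from_quat(s['eef_rot']).as_matrix(); print('rel axis mm',(q*1000).round(1),'tool frame',(T.T@q*1000).round(1),'tool ang',np.degrees(np.arctan2(T[0,1],T[1,1])).round(1),'F',s['contact_force'].round(1))
E
python3 k.py|tail -1
```

```text
rel axis mm [-26.9 -10.8 120.2] tool frame [   7.7  -27.7 -120.2] tool ang 52.1 F [10.4 -2.6 -4.7]
```

>>> servo_tool:
  commands:
    - [2.9, 1, 0, 0, 0, 6, 1]
    - [2.9, 1, 0, 0, 0, 6, 1]
    - [2.9, 1, 0, 0, 0, 6, 1]
    - [2.9, 1, 0, 0, 0, 6, 1]
    - [2.9, 1, 0, 0, 0, 6, 1]
    - [2.9, 1, 0, 0, 0, 6, 1]
    - [0, 0, 0, 0, 0, 0, 1]

```text
time_s: 9.38
tool_pos: [0.5371, -0.0694, 0.1202]
eef_rot: [0.648, 0.761, 0.0, 0.002]
contact_force: [9.2, -8.8, -3.0]
width: -0.0001
grip_force: 4.9
```

```bash
python3 k.py|tail -1
```

```text
rel axis mm [-28.2   6.6 120.2] tool frame [   7.2  -27.7 -120.3] tool ang 88.2 F [ 9.2 -8.8 -3. ]
```

>>> servo_tool:
  commands:
    - [1, 0, 0, 0, 0, 1, 1]
    - [1, 0, 0, 0, 0, 1, 1]
    - [1, 0, 0, 0, 0, 0, 1]
    - [0, 0, 0, 0, 0, 0, 1]

```text
time_s: 9.88
tool_pos: [0.537, -0.0685, 0.1204]
eef_rot: [0.661, 0.75, -0.001, 0.003]
contact_force: [11.6, -26.0, -6.5]
width: 0.0002
grip_force: 13.9
```

```bash
python3 k.py|tail -1
```

```text
rel axis mm [-28.2   7.5 120.4] tool frame [   6.8  -27.9 -120.5] tool ang 90.1 F [ 11.6 -26.   -6.5]
```

The force rises to about 26 N with hardly any motion: that is the stop. I back off, lift and check.

>>> servo_tool:
  commands:
    - [-4, 0, 0, 0, 0, 0, 1]
    - [-4, 0, 0, 0, 0, 0, 1]
    - [0, 0, -10, 0, 0, 0, 1]
    - [0, 0, -20, 0, 0, 0, 1]
    - [0, 0, -30, 0, 0, 0, 1]
    - [0, -30, -30, 0, 0, 0, 1]
    - [0, -40, -10, 0, 0, 0, 1]
    - [0, -40, 0, 0, 0, 0, 1]
    - [0, 0, 0, 0, 0, 0, 1]
    - [0, 0, 0, 0, 0, 0, 1]

```text
time_s: 11.12
tool_pos: [0.428, -0.0873, 0.2205]
eef_rot: [0.661, 0.75, 0.0, 0.001]
contact_force: [-0.2, 0.2, 0.0]
width: -0.0003
grip_force: 0.0
```

Run:
```python
from h import *
snap('top','top4');snap('wrist','wrist4')
a=cv2.imread('pics/top4.png')[110:250,210:420]
b=cv2.imread('pics/wrist4.png'); cv2.imwrite('pics/c4.png',np.vstack([cv2.resize(a,(420,280)),cv2.resize(b,(420,315))]))
s=r.state();print(s['tool_pos'],s['contact_force'])
```

```text
[ 0.4281804  -0.08721282  0.21988058] [-0.13412595  0.12757077 -0.20412106]
```

View pics/c4.png

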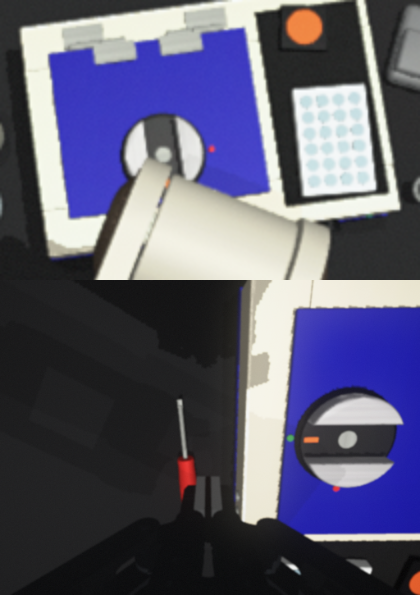

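The orange mark (311,439) lies in line with the axis (348,439) and the green dot (291,438). The hatch is flat and nothing else has moved.

```bash
python3 -c "
from station import r
print(r.job_done())"
```

```text
the job is handed in; nothing more can be done
None
```

The hatch is pushed shut and the fastener is turned clockwise to its stop, with the orange mark at the green dot; the job was handed in at about 11 s of the 38 s allowed, but the hand-in returned no verdict.

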